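# Gauge the void in a packed carton and lock the depth gauge

## Task

A depth gauge is clipped across the top of the open, packed carton: take its upright wing knob and push the probe down until its sprung foot rests lightly on the contents, the foot's spring pressed in by about half. Keeping it there, turn the knob clockwise (seen from above) as far as its stop to lock the slide, then let go, so that the foot stays resting on the contents just so. Never press the contents hard, and do not disturb the tape roll, the scanner and the label box.

Things in the scene. Friction and masses are not known exactly. Their poses are not given: they have to be found in the camera images.
- carton: Open-topped brown cardboard carton, 300 (x) by 220 (y) by 130 mm high, walls 5 mm, fixed. Origin at the centre of its underside, x along its longer side, z up. Its contents, books with a flat level top, fill it and are fixed; their top lies 30 to 70 mm above the table, differently each time, and is not measured: it has to be felt.
- gauge: Depth gauge, fixed across the carton's long rims within 50 mm of its middle. Aluminium bridge 245 mm long (y), 40 mm wide, 14 mm high; in its middle an upright dark square sleeve 36 mm wide, its top 55 mm above the rims. Origin on the probe's axis at rim height (130 mm above the table), z up.
- knob_grip (a point): Grip point of the light grey wing knob on top of the probe rod: on the rod's axis, 12 mm below the wing's top. The wing is 36 mm long (the point's x), 14 mm thick (y), 34 mm high; z up. At the start the point is 151 mm above the gauge's origin. The knob goes down with the probe, at most 62 mm (the wing then ends 12 mm above the sleeve), and turns about the rod's upright axis.
- knob (a joint): Angle of the wing knob, the slide's lock, in rad, growing clockwise seen from above. Start 0 to 0.25: unlocked, wing roughly across the bridge; a lift spring then raises the probe whenever it is let go. The brake bites from about 0.75 (up to 0.3 N m) to the stop at 1.35: locked, wing roughly along the bridge. It stays as left and holds the probe against about 20 N.
- foot_start (a point): Fixed point on the gauge: where the centre of the foot's underside is at the start, 80 mm above the table (10 to 50 mm above the contents). The foot, a steel disc 28 mm across on the rod's end, goes down with the knob. It is sprung: 1.5 N per mm over a 6 mm stroke (4.5 N at half), then hard. The hand also feels the lift spring, 1.5 to 2.1 N upward, and 0.4 N of drag.
- tape_roll: Bystander: roll of brown tape lying flat, 100 mm across, 48 mm high, origin at the centre of its underside.
- scanner: Bystander: black hand scanner on a round stand, about 90 mm across, 170 mm high, origin at the centre of its underside.
- label_box: Bystander: white box, 100 by 80 by 50 mm high, origin at the centre of its underside.

How it is judged:
On the way, in this order (a step that is already met when the one before it is completed fails the run):
1. the foot is pressed lightly on the contents with the lock still open (contact force between gauge and carton between 1 and 8 N and value of joint knob below 0.5 rad), for 0.2 s.
2. the knob is turned into lock while the foot still rests on the contents (contact force between gauge and carton between 1 and 8 N and value of joint knob above 1.1 rad), for 0.2 s.
At the end, for the whole second after the job is handed in: The knob is turned to its stop (beyond 1.1 of 1.35 rad) and let go, and the locked probe holds its foot on the contents with 1.5 to 7.5 N, that is with its spring pressed in 1 to 5 of its 6 mm (contact force between gauge and carton between 1.5 and 7.5 N and value of joint knob above 1.1 rad); the robot touches nothing.
It fails at once if the foot presses on the contents with more than 12 N (the foot is the only part of the gauge whose force on the carton counts) (contact force between gauge and carton above 12 N).
It fails at once if the tape roll is moved by more than 20 mm (distance of tape_roll from where it was at the start of the episode above 0.02 m).
It fails at once if the scanner is moved by more than 20 mm (distance of scanner from where it was at the start of the episode above 0.02 m).
It fails at once if the label box is moved by more than 20 mm (distance of label_box from where it was at the start of the episode above 0.02 m).
It also fails if it takes over 42 s, if anything falls off the work surface, if the arm or the gripper's body presses on something with over 40 N, if the wrist force passes 120 N, or if a joint passes its speed limit or range.

## Robot

A 7-joint arm with a two-finger parallel gripper is mounted at the origin on the work surface. World frame = base frame: x ahead of the robot, y to its left, z up, the work surface at z = 0. Lengths are in m, angles in rad, forces in N, time in s.
With the tool pointing down it reaches from about 0.35 to 0.9 m from the base axis. Payload 8.1 kg.
Tool frame: the origin (TCP) lies on the centre line of the jaws, within the pads' length; the fingertips stand 14 mm ahead of it and the grasp point (between the pads) lies 5 mm behind it; z points along the fingers, y is the direction in which the jaws open and shut (so a half turn about z gives the same grasp; the last joint's range is limited). The gripper opens to 92 mm and grips with 3 to 60 N. Pads are 19 mm wide; open, the fingers measure 130 mm over their backs; the gripper's body (75 mm by 190 mm) begins 47 mm behind the grasp point.
Start: joints at [-1.306, 0.434, 0.025, 1.573, -0.012, 1.134, -0.075], TCP at [0.225, 0.583, 0.22] pointing down, gripper open.
Joint ranges: [-2.62, 2.62], [-0.44, 2.09], [-1.27, 1.32], [0.08, 2.57], [-1.32, 4.46], [0.12, 2], [-2.74, 2.74]. Speed limits (rad/s): [2.22, 2.22, 3.01, 3.01, 3.14, 3.14, 3.14].

## Interface

Orientations are given as a rotation vector (axis times angle).
In Python, from cell import arm, optics gives the robot as it stands.
- The arm moves only by the shell command python3 -m creep 'ROWS' [FORCE]. ROWS is JSON, a list of rows, each an object with "translation": the shift along the tool's x, y, z in m, a list of three; "rot": the turn, a rotation vector about the tool's x, y, z in degrees, a list of three; "jaw": the finger opening in m, from 0 to 0.0918. In form: [{"translation": [x, y, z], "rot": [wx, wy, wz], "jaw": jaw}, ...]. A call has 1 to 12 rows; each row shifts and turns the commanded pose from where the row before left it, along the tool's axes as they then stand; what a row does not reach is not made up. A row lasts 1/12 s, in which the tool goes at most 41.7 mm and 7.16 degrees, less where a joint would pass 70% of its speed; a pose out of reach is approached as far as the arm can. A call is refused whole if a number of a shift passes 0.0417 or a number of a turn 7.16, either way. A call with a gripper value outside its range is refused whole. The fingers move at their own pace and stop on an object; FORCE is the grip in N (left out, the last holds). Time passes only in rows, so rows that do not move let the fingers close. It gives the time, the measured TCP pose, the force and the opening at its end, in the units of the state.
- arm.observe(): the state, without advancing time (a new reading comes with each control period).
- optics.get_image(name): name is "side" or "top"; returns the picture (420x560x3 uint8, red, green, blue); there is no depth.
- optics.camera_info(name): a dict with "fx", "fy", "cx", "cy" (pixels), "R" (3x3) and "t" (3): a world point X has camera coordinates R X + t. Camera axes: x right, y down, z forward; pixel columns grow to the right and rows downward; lengths in m; the calibration is good to about 2 mm. A picture is of the moment at which its call begins. camera_info takes no time and is no camera call.
- arm.sign_off(): hands the job in, once; it reports no verdict.
Trained networks look in the newest picture that a camera, given by its name, has taken for a name from the list of things; names that differ only in an ending like _2 or _b are one class to them, and where a whole thing is asked for, a point or a joint stands for the part that bears it (a point fixed in the world has none). Each returns a list of dicts, best first, with "score" (0 to 1); they miss things now and then, are a little off and sometimes report something else, mostly with a low value. They report only what shows in the picture. A call takes as long as a camera call.
- optics.boxes_of(camera, thing): "location" ([column, row] in pixels, amid what is visible of it).
- optics.pinpoint(camera, thing): "location" ([column, row] in pixels: a listed point, or the origin of a listed thing).
The state is a dict: "clock": time; "joints": joint angles; "dq": joint speeds; "joint_efforts": joint torques, N m; "position": TCP position; "ee_rot": TCP orientation; "force": force on the tool from outside, world axes, zero at the start; "ft_torque": the same for the moment, N m; "width": opening from 0.0 (shut) to 1.0 (fully open).
Only numpy, scipy, OpenCV 4.12 (cv2) and the standard library are available. Lean on these libraries where they do the work, as an engineer would, in place of code of your own. Each camera call takes 0.05 s, during which the arm holds its last target.

## Working session

There is one attempt and no reset: what is moved stays moved. The work goes in short steps, Python scripts to look and compute and a shell command to move; the robot and the scene stay as the last step left them, time stands still between calls to the robot, and variables do not carry over. Pictures are saved under pics/ and viewed, and the job is handed in when it is done.

```bash
ls; mkdir -p pics; python3 - <<'E'
from cell import arm, optics
import cv2
print(arm.observe())
for n in("side","top"):
    im=optics.get_image(n); cv2.imwrite(f"pics/{n}0.png",im[:,:,::-1])
    print(n,optics.camera_info(n))
    for th in ("knob_grip","gauge","foot_start","carton"):
        print(th,[(d["location"],round(d["score"],2)) for d in optics.pinpoint(n,th)[:2]])
    print('box',[(d["location"],round(d["score"],2)) for d in optics.boxes_of(n,"knob_grip")[:2]])
E
```

```text
pics
{'clock': 0.0, 'joints': array([-1.30560583,  0.43519796,  0.02494515,  1.57410628, -0.01158837,
        1.13400724, -0.07510176]), 'dq': array([ 1.06429012e-03, -1.70068013e-03, -5.01189780e-04,  1.58183233e-04,
       -5.28611574e-05, -1.38280454e-03, -2.92580190e-04]), 'joint_efforts': array([-2.84896742e-04, -6.67834640e+01,  9.85020362e-01, -3.14474881e+01,
       -6.06066710e-02,  4.26648546e-02,  1.57648496e-04]), 'position': array([0.22457395, 0.58268917, 0.21875666]), 'ee_rot': array([-5.74510111e-01, -3.08846350e+00,  2.46157545e-03]), 'force': array([-0.63729545,  0.20248802, -0.19485994]), 'ft_torque': array([0.0049851 , 0.02977228, 0.00769909]), 'width': 0.9982852052186335}
side {'fx': 381.19195309194527, 'fy': 381.19195309194527, 'cx': 276.05470963621, 'cy': 208.48754975689454, 'R': array([[ 0.99196445, -0.12563882,  0.0148804 ],
       [-0.06689341, -0.62067289, -0.78121088],
       [ 0.10738627,  0.77393802, -0.62408985]]), 't': array([-0.53566978,  0.16007341,  1.04356887])}
knob_grip [([282.7, 192.2], 0.65)]
gauge [([282.7, 244.1], 0.65)]
foot_start [([295.6, 274.9], 0.67), ([280.3, 257.0], 0.65)]
carton [([293.7, 275.6], 0.78)]
box [([282.7, 195.9], 0.7)]
top {'fx': 514.8805304299307, 'fy': 514.8805304299307, 'cx': 275.94437728435855, 'cy': 202.29481532284723, 'R': array([[ 0.02340503, -0.99946595,  0.0228038 ],
       [-0.98348561, -0.0271136 , -0.17894386],
       [ 0.17946659, -0.01823903, -0.98359498]]), 't': array([-0.03130028,  0.53034389,  1.21153013])}
knob_grip [([318.6, 179.8], 0.66)]
gauge [([311.9, 194.6], 0.76), ([304.6, 191.3], 0.56)]
foot_start [([311.5, 198.7], 0.68)]
carton [([305.9, 190.0], 0.69)]
box [([316.1, 180.1], 0.46)]
```

View pics/side0.png

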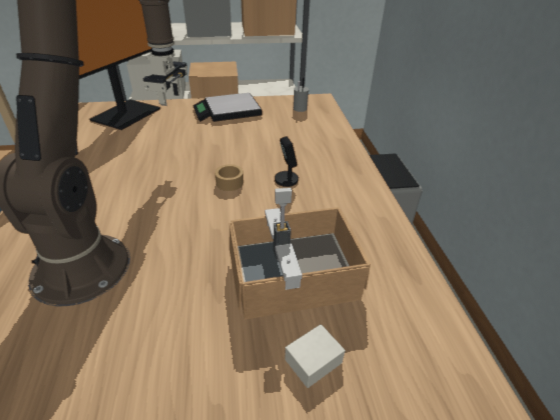

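View pics/top0.png

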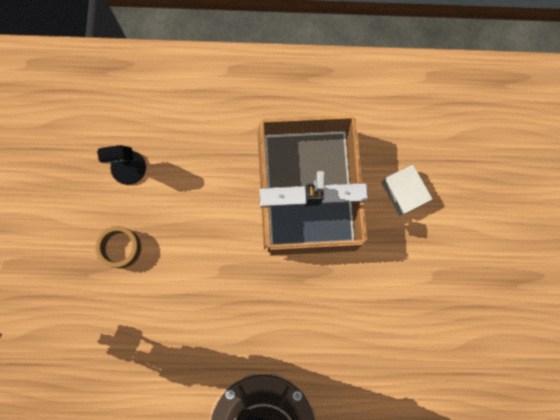

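```bash
cat > h.py <<'E'
import numpy as np
from cell import arm, optics
def tri(p):
    A=[];b=[]
    for n,(u,v) in p.items():
        c=optics.camera_info(n);R=np.array(c["R"]);t=np.array(c["t"])
        x=(u-c["cx"])/c["fx"];y=(v-c["cy"])/c["fy"]
        for k,s in((0,x),(1,y)):
            A.append(R[k]-s*R[2]); b.append(s*t[2]-t[k])
    X,r,_,_=np.linalg.lstsq(np.array(A),np.array(b),rcond=None); return X,r
def onz(n,u,v,z):
    c=optics.camera_info(n);R=np.array(c["R"]);t=np.array(c["t"])
    d=R.T@np.array([(u-c["cx"])/c["fx"],(v-c["cy"])/c["fy"],1]);o=-R.T@t
    return o+d*(z-o[2])/d[2]
def proj(n,X):
    c=optics.camera_info(n);q=np.array(c["R"])@X+np.array(c["t"]);return c["fx"]*q[0]/q[2]+c["cx"],c["fy"]*q[1]/q[2]+c["cy"]
E
python3 - <<'E'
from h import *
print(tri({"side":(282.7,192.2),"top":(318.6,179.8)}))
print(tri({"side":(282.7,244.1),"top":(311.9,194.6)}))
for n,u,v,z in (("side",282.7,192.2,.281),("top",318.6,179.8,.281),("side",282.7,244.1,.13),("top",311.9,194.6,.13)): print(n,onz(n,u,v,z))
E
```

```text
(array([ 0.53733541, -0.09781435,  0.28273772]), array([1.95318737e-06]))
(array([ 0.54000321, -0.09894361,  0.12319726]), array([1.08931341e-05]))
side [ 0.53872161 -0.09515848  0.281     ]
top [ 0.5367231  -0.09798308  0.281     ]
side [ 0.54121274 -0.10538863  0.13      ]
top [ 0.53626443 -0.09835849  0.13      ]
```

```bash
python3 - <<'E'
from h import *
import cv2
a=cv2.imread("pics/top0.png")[145:225,250:375]; b=cv2.imread("pics/side0.png")[175:295,225:370]
cv2.imwrite("pics/ctop.png",cv2.resize(a,None,fx=6,fy=6,interpolation=cv2.INTER_CUBIC))
cv2.imwrite("pics/cside.png",cv2.resize(b,None,fx=5,fy=5,interpolation=cv2.INTER_CUBIC)[:600,:800])
# yaw of bridge
l=onz("top",260,197,.144);r=onz("top",367,191,.144);print(l,r)
print([onz("top",*p) for p in((128,168,0),(118,247,.02),(408,190,.05))])
E
```

```text
[0.52465649 0.02030977 0.144     ] [ 0.54532325 -0.22260617  0.144     ]
[array([0.6184054 , 0.36147951, 0.        ]), array([0.41433713, 0.36542804, 0.02      ]), array([ 0.57046662, -0.34297152,  0.05      ])]
```

View pics/ctop.png

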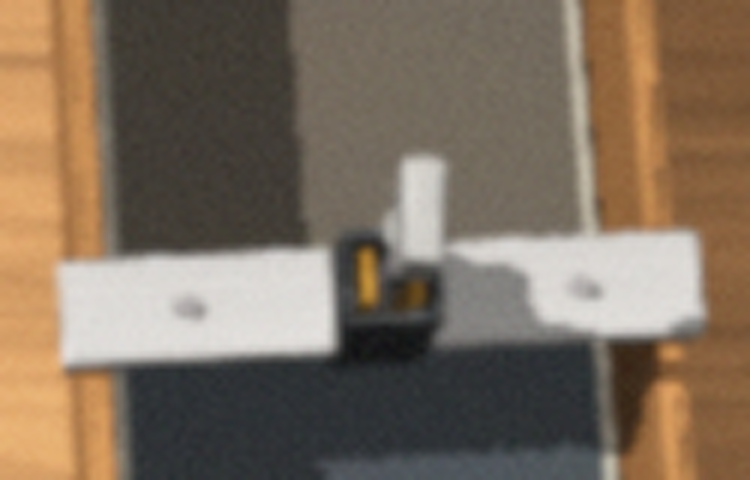

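View pics/cside.png

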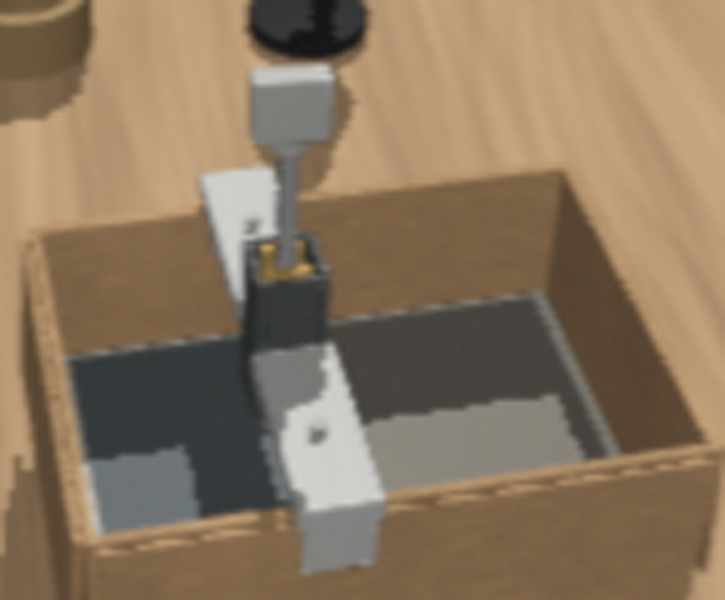

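```bash
python3 - <<'E'
from h import *
X,_=tri({"side":(282.7,192.2),"top":(318.6,179.8)})
print([onz("top",260.7,197.5,.144),onz("top",366.7,192.2,.144)])
for yaw in (-12,-6,0,6):
    c,s=np.cos(np.radians(yaw)),np.sin(np.radians(yaw))
    print(yaw)
    for n,o,k in(("top",(250,145),6),("side",(225,175),5)):
        for z in(.012,-.022):
            print(n,z,[tuple(int(round((q-oo)*k)) for q,oo in zip(proj(n,np.array([.537+c*a-s*b,-.0975+s*a+c*b,.281+z])),o)) for a,b in((.018,.007),(.018,-.007),(-.018,-.007),(-.018,.007))])
E
```

```text
[array([0.52355035, 0.01869594, 0.144     ]), array([ 0.54251647, -0.22189765,  0.144     ])]
-12
top 0.012 [(405, 144), (446, 153), (423, 257), (381, 247)]
top -0.022 [(395, 168), (435, 177), (412, 277), (372, 268)]
side 0.012 [(328, 61), (326, 79), (244, 74), (247, 56)]
side -0.022 [(325, 122), (323, 140), (243, 135), (246, 117)]
-6
top 0.012 [(399, 145), (441, 150), (429, 255), (387, 250)]
top -0.022 [(389, 169), (430, 174), (418, 276), (377, 271)]
side 0.012 [(326, 58), (328, 77), (246, 77), (245, 58)]
side -0.022 [(323, 119), (325, 138), (245, 138), (244, 119)]
0
top 0.012 [(393, 146), (435, 148), (435, 254), (392, 253)]
top -0.022 [(384, 170), (424, 172), (424, 274), (382, 273)]
side 0.012 [(324, 56), (329, 74), (248, 79), (244, 61)]
side -0.022 [(321, 117), (326, 135), (247, 140), (243, 122)]
6
top 0.012 [(388, 149), (430, 146), (440, 251), (398, 255)]
top -0.022 [(378, 173), (419, 170), (429, 272), (388, 275)]
side 0.012 [(321, 54), (329, 72), (250, 82), (243, 63)]
side -0.022 [(319, 114), (327, 133), (249, 143), (242, 124)]
```

```bash
cat >> h.py <<'E'
from scipy.spatial.transform import Rotation as Ro
def plan(target,yawY,pr=True):
    """delta in tool frame; target TCP, tool y desired angle deg, pointing down"""
    s=arm.observe();R=Ro.from_rotvec(s["ee_rot"])
    a=np.radians(yawY);y=np.array([np.cos(a),np.sin(a),0]);z=np.array([0,0,-1.]);x=np.cross(y,z)
    T=Ro.from_matrix(np.array([x,y,z]).T)
    m=R.as_matrix()
    print("t",round(s["clock"],2),"pos",s["position"].round(4),"yang",np.degrees(np.arctan2(m[1,1],m[0,1])).round(2),"z",m[:,2].round(4),"F",s["force"].round(2),"w",round(s["width"]*.0918,4),"j7",s["joints"][6].round(3))
    print("d tool mm",(R.inv().apply(np.array(target)-s["position"])*1000).round(2),"rot deg",np.degrees((R.inv()*T).as_rotvec()).round(2))
E
python3 -c "
from h import *
plan((.536,-.099,.36),87.5)"
```

```text
t 0.6 pos [0.2247 0.5832 0.2195] yang 68.92 z [ 0. -0. -1.] F [-0.07  0.07  0.3 ] w 0.0917 j7 -0.075
d tool mm [-535.77 -524.62 -140.47] rot deg [ -0.     0.   -18.58]
```

```bash
R='{"translation":[-0.024,-0.0235,-0.0127],"rot":[0,0,-0.8],"jaw":0.06}'
python3 -m creep '[{"translation":[-0.024,-0.0235,-0.0127],"rot":[0,0,-0.8],"jaw":0.06},{"translation":[-0.024,-0.0235,-0.0127],"rot":[0,0,-0.8],"jaw":0.06},{"translation":[-0.024,-0.0235,-0.0127],"rot":[0,0,-0.8],"jaw":0.06},{"translation":[-0.024,-0.0235,-0.0127],"rot":[0,0,-0.8],"jaw":0.06},{"translation":[-0.024,-0.0235,-0.0127],"rot":[0,0,-0.8],"jaw":0.06},{"translation":[-0.024,-0.0235,-0.0127],"rot":[0,0,-0.8],"jaw":0.06},{"translation":[-0.024,-0.0235,-0.0127],"rot":[0,0,-0.8],"jaw":0.06},{"translation":[-0.024,-0.0235,-0.0127],"rot":[0,0,-0.8],"jaw":0.06},{"translation":[-0.024,-0.0235,-0.0127],"rot":[0,0,-0.8],"jaw":0.06},{"translation":[-0.024,-0.0235,-0.0127],"rot":[0,0,-0.8],"jaw":0.06},{"translation":[-0.024,-0.0235,-0.0127],"rot":[0,0,-0.8],"jaw":0.06},{"translation":[0,0,0],"rot":[0,0,0],"jaw":0.06}]'
python3 -c "
from h import *
plan((.536,-.099,.36),87.5)"
```

```text
clock: 1.6
position: [0.4056, 0.2529, 0.3622]
ee_rot: [0.349, 3.117, 0.002]
force: [0.8, -0.6, 0.6]
width: 0.653
t 1.6 pos [0.4056 0.2529 0.3622] yang 77.24 z [ 5.1e-03  8.0e-04 -1.0e+00] F [ 0.8  -0.56  0.64] w 0.0599 j7 0.698
d tool mm [-204.85 -314.44    2.53] rot deg [  0.09   0.28 -10.26]
```

```bash
python3 -m creep '[{"translation":[-0.0190,-0.0290,0],"rot":[0,0,-0.9],"jaw":0.06},{"translation":[-0.0190,-0.0290,0],"rot":[0,0,-0.9],"jaw":0.06},{"translation":[-0.0190,-0.0290,0],"rot":[0,0,-0.9],"jaw":0.06},{"translation":[-0.0190,-0.0290,0],"rot":[0,0,-0.9],"jaw":0.06},{"translation":[-0.0190,-0.0290,0],"rot":[0,0,-0.9],"jaw":0.06},{"translation":[-0.0190,-0.0290,0],"rot":[0,0,-0.9],"jaw":0.06},{"translation":[-0.0190,-0.0290,0],"rot":[0,0,-0.9],"jaw":0.06},{"translation":[-0.0190,-0.0290,0],"rot":[0,0,-0.9],"jaw":0.06},{"translation":[-0.0190,-0.0290,0],"rot":[0,0,-0.9],"jaw":0.06},{"translation":[-0.0190,-0.0290,0],"rot":[0,0,-0.9],"jaw":0.06},{"translation":[0,0,0],"rot":[0,0,0],"jaw":0.06},{"translation":[0,0,0],"rot":[0,0,0],"jaw":0.06}]'
python3 - <<'E'
from h import *
import cv2
plan((.536,-.099,.36),87.5)
a=optics.get_image("top");b=optics.get_image("side")
print([(d["location"],d["score"]) for d in optics.pinpoint("side","knob_grip")])
cv2.imwrite("pics/m1.png",np.hstack([cv2.resize(x,None,fx=4,fy=4,interpolation=cv2.INTER_CUBIC) for x in (a[130:230,260:360],b[150:250,230:330])])[:,:,::-1])
E
```

```text
clock: 2.6
position: [0.5477, -0.057, 0.3589]
ee_rot: [-0.097, -3.14, 0.001]
force: [-0.8, 0.2, -0.2]
width: 0.655
t 2.6 pos [ 0.5477 -0.057   0.3589] yang 86.48 z [-3.e-04 -9.e-04 -1.e+00] F [-0.78  0.22 -0.17] w 0.0601 j7 1.633
d tool mm [  9.14 -42.61  -1.07] rot deg [-0.05 -0.02 -1.02]
[([280.9, 194.6], 0.73), ([297.4, 276.6], 0.33)]
```

View pics/m1.png

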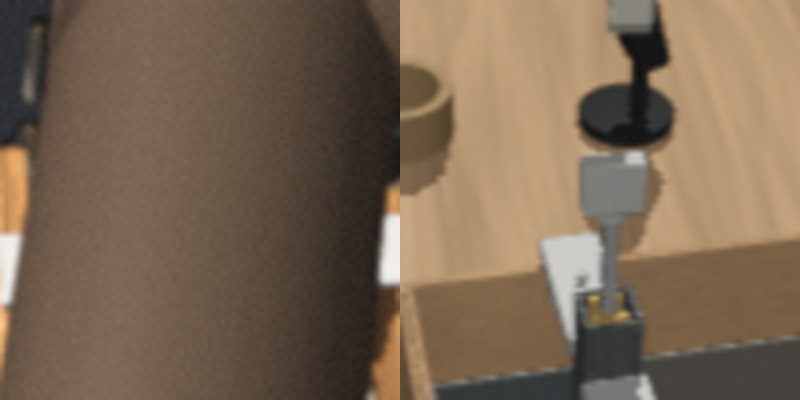

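```bash
python3 - <<'E'
from h import *
print(tri({"side":(281.8,193.4),"top":(318.6,179.8)}),onz("side",281.8,193.4,.281))
plan((.536,-.099,.36),86.2)
E
python3 -m creep '[{"translation":[0.004,-0.0213,0],"rot":[0,0,0.3],"jaw":0.06},{"translation":[0.005,-0.0213,0],"rot":[0,0,0],"jaw":0.06},{"translation":[0,0,0],"rot":[0,0,0],"jaw":0.05},{"translation":[0,0,0],"rot":[0,0,0],"jaw":0.05}]'
python3 - <<'E'
from h import *
import cv2
plan((.536,-.099,.276),86.2)
b=optics.get_image("side")
print([(d["location"],d["score"]) for d in optics.pinpoint("side","knob_grip")])
cv2.imwrite("pics/m2.png",cv2.resize(b[130:250,210:350],None,fx=5,fy=5,interpolation=cv2.INTER_CUBIC)[:,:,::-1])
print(proj("side",np.array(arm.observe()["position"])+[0,0,-.014]))
E
```

```text
(array([ 0.53661558, -0.09807682,  0.28006749]), array([1.97942474e-07])) [ 0.53609756 -0.09942769  0.281     ]
t 2.75 pos [ 0.5472 -0.0536  0.3591] yang 86.81 z [-2.e-04  8.e-04 -1.e+00] F [-0.12  1.17 -0.12] w 0.0606 j7 1.633
d tool mm [  8.67 -45.97  -0.9 ] rot deg [ 0.04 -0.02  0.61]
clock: 3.08
position: [0.5354, -0.0968, 0.3596]
ee_rot: [0.099, 3.139, 0.001]
force: [-0.6, 0.3, -0.0]
width: 0.566
t 3.08 pos [ 0.5354 -0.0968  0.3596] yang 86.4 z [ 7.e-04  6.e-04 -1.e+00] F [-0.56  0.3  -0.03] w 0.052 j7 1.708
d tool mm [-0.65 -2.22 83.63] rot deg [0.04 0.04 0.2 ]
[([281.7, 194.6], 0.79)]
(np.float64(282.2129476885622), np.float64(167.8941723587493))
```

View pics/m2.png

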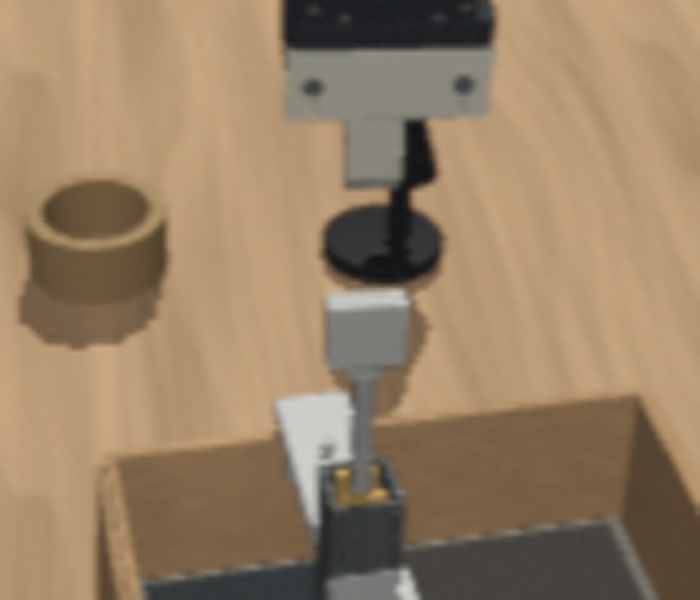

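```bash
python3 -m creep '[{"translation":[0,-0.001,0.015],"rot":[0,0,0],"jaw":0.05},{"translation":[0,-0.001,0.015],"rot":[0,0,0],"jaw":0.05},{"translation":[0,0,0.015],"rot":[0,0,0],"jaw":0.05},{"translation":[0,0,0.015],"rot":[0,0,0],"jaw":0.05},{"translation":[0,0,0.015],"rot":[0,0,0],"jaw":0.05},{"translation":[0,0,0.008],"rot":[0,0,0],"jaw":0.05},{"translation":[0,0,0],"rot":[0,0,0],"jaw":0.05},{"translation":[0,0,0],"rot":[0,0,0],"jaw":0.05}]'
python3 - <<'E'
from h import *
import cv2
plan((.536,-.099,.276),86.2)
b=optics.get_image("side")
cv2.imwrite("pics/m3.png",cv2.resize(b[130:250,210:350],None,fx=5,fy=5,interpolation=cv2.INTER_CUBIC)[:,:,::-1])
E
```

```text
clock: 3.85
position: [0.5359, -0.0981, 0.2764]
ee_rot: [-0.096, -3.14, -0.0]
force: [0.7, 0.8, 0.6]
width: 0.543
t 3.85 pos [ 0.5359 -0.0981  0.2764] yang 86.49 z [-4.e-04  2.e-04 -1.e+00] F [0.71 0.81 0.55] w 0.0499 j7 1.739
d tool mm [-0.16 -0.87  0.35] rot deg [ 0.01 -0.02  0.29]
```

View pics/m3.png

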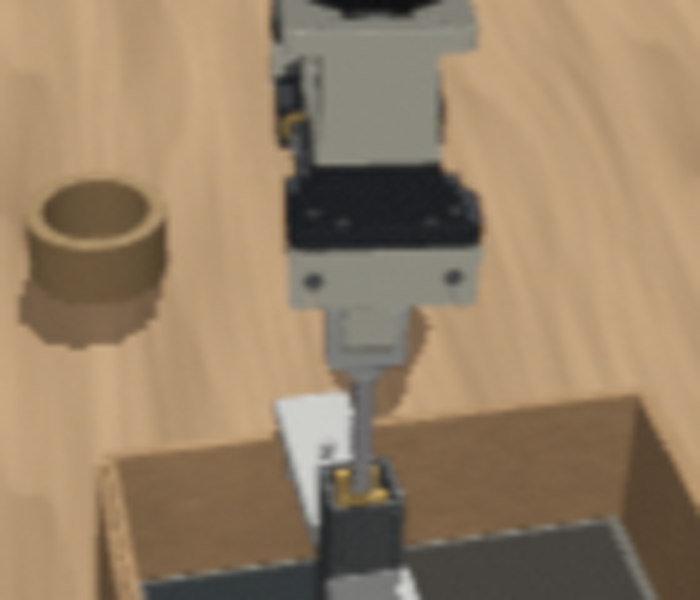

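```bash
python3 -m creep '[{"translation":[0,-0.0005,0],"rot":[0,0,0],"jaw":0.03},{"translation":[0,0,0],"rot":[0,0,0],"jaw":0.02},{"translation":[0,0,0],"rot":[0,0,0],"jaw":0.010},{"translation":[0,0,0],"rot":[0,0,0],"jaw":0.005},{"translation":[0,0,0],"rot":[0,0,0],"jaw":0.005},{"translation":[0,0,0],"rot":[0,0,0],"jaw":0.005},{"translation":[0,0,0],"rot":[0,0,0],"jaw":0.005}]' 40
python3 - <<'E'
from h import *
plan((.536,-.099,.276),86.2); print(arm.observe()["ft_torque"])
E
```

```text
clock: 4.48
position: [0.5355, -0.1003, 0.2764]
ee_rot: [-0.099, -3.14, 0.001]
force: [-0.3, -2.1, 1.6]
width: 0.15
t 4.48 pos [ 0.5355 -0.1003  0.2764] yang 86.38 z [-1.e-04 -8.e-04 -1.e+00] F [-0.26 -2.07  1.64] w 0.0138 j7 1.74
d tool mm [-0.38  1.31  0.35] rot deg [-0.05 -0.    0.18]
[-0.55047064  0.26208176  0.04479842]
```

```bash
python3 -m creep '[{"translation":[0,-0.001,0.002],"rot":[0,0,0],"jaw":0.005},{"translation":[0,-0.001,0.002],"rot":[0,0,0],"jaw":0.005},{"translation":[0,0,0.002],"rot":[0,0,0],"jaw":0.005},{"translation":[0,0,0.002],"rot":[0,0,0],"jaw":0.005},{"translation":[0,0,0],"rot":[0,0,0],"jaw":0.005},{"translation":[0,0,0],"rot":[0,0,0],"jaw":0.005}]'
python3 - <<'E'
from h import *
plan((.536,-.099,.276),86.2); print(arm.observe()["ft_torque"])
E
```

```text
clock: 4.98
position: [0.5356, -0.1007, 0.268]
ee_rot: [-0.097, -3.14, -0.001]
force: [-0.6, 4.4, 1.0]
width: 0.146
t 4.98 pos [ 0.5356 -0.1007  0.268 ] yang 86.47 z [-5.e-04  8.e-04 -1.e+00] F [-0.57  4.44  0.96] w 0.0134 j7 1.748
d tool mm [-0.31  1.71 -8.04] rot deg [ 0.04 -0.03  0.27]
[ 1.08903469  0.268761   -0.04481715]
```

```bash
python3 -m creep '[{"translation":[0,0.0013,0.0015],"rot":[0,0,0],"jaw":0.005},{"translation":[0,0,0],"rot":[0,0,0],"jaw":0.005},{"translation":[0,0,0],"rot":[0,0,0],"jaw":0.005}]'
for i in 1 2; do python3 - <<'E'
from h import *
plan((.5355,-.1003,.276),86.2)
E
python3 -m creep '[{"translation":[0,0,0],"rot":[0,0,0],"jaw":0.005}]'; done
```

```text
clock: 5.23
position: [0.5356, -0.1005, 0.2667]
ee_rot: [-0.099, -3.14, 0.001]
force: [-1.4, 0.1, 2.3]
width: 0.148
t 5.23 pos [ 0.5356 -0.1005  0.2667] yang 86.4 z [-1.e-04 -4.e-04 -1.e+00] F [-1.41  0.06  2.35] w 0.0135 j7 1.745
d tool mm [ 0.11  0.21 -9.32] rot deg [-0.02 -0.    0.2 ]
clock: 5.32
position: [0.5356, -0.1005, 0.2667]
ee_rot: [-0.099, -3.14, 0.0]
force: [-1.0, 0.5, 0.9]
width: 0.148
t 5.32 pos [ 0.5356 -0.1005  0.2667] yang 86.4 z [-1.e-04 -3.e-04 -1.e+00] F [-0.99  0.55  0.89] w 0.0136 j7 1.745
d tool mm [ 0.11  0.21 -9.27] rot deg [-0.02 -0.    0.2 ]
clock: 5.4
position: [0.5356, -0.1005, 0.2667]
ee_rot: [-0.099, -3.14, 0.0]
force: [-1.5, 0.7, 1.7]
width: 0.148
```

```bash
python3 -m creep '[{"translation":[0,0,0.0015],"rot":[0,0,0],"jaw":0.005},{"translation":[0,0,0.0015],"rot":[0,0,0],"jaw":0.005},{"translation":[0,0,0],"rot":[0,0,0],"jaw":0.005}]'; python3 -m creep '[{"translation":[0,0,0],"rot":[0,0,0],"jaw":0.005}]'
```

```text
clock: 5.65
position: [0.5356, -0.1004, 0.2634]
ee_rot: [-0.098, -3.14, 0.0]
force: [-1.9, 0.2, 0.9]
width: 0.15
clock: 5.73
position: [0.5356, -0.1005, 0.2636]
ee_rot: [-0.099, -3.14, 0.0]
force: [-2.2, -0.0, 1.4]
width: 0.145
```

```bash
python3 -m creep '[{"translation":[0.0005,0,0.0015],"rot":[0,0,0],"jaw":0.005},{"translation":[0,0,0.0015],"rot":[0,0,0],"jaw":0.005},{"translation":[0,0,0],"rot":[0,0,0],"jaw":0.005}]';python3 -m creep '[{"translation":[0,0,0.001],"rot":[0,0,0],"jaw":0.005},{"translation":[0,0,0.001],"rot":[0,0,0],"jaw":0.005},{"translation":[0,0,0],"rot":[0,0,0],"jaw":0.005}]';  python3 -m creep '[{"translation":[0,0,0],"rot":[0,0,0],"jaw":0.005}]'
```

```text
clock: 5.98
position: [0.5355, -0.1004, 0.2606]
ee_rot: [0.098, 3.139, -0.001]
force: [-0.1, -0.7, 1.0]
width: 0.144
clock: 6.23
position: [0.5355, -0.1004, 0.2587]
ee_rot: [0.098, 3.139, -0.001]
force: [1.1, -1.2, 1.9]
width: 0.147
clock: 6.32
position: [0.5354, -0.1004, 0.2588]
ee_rot: [0.098, 3.14, -0.0]
force: [0.8, -1.6, 2.0]
width: 0.148
```

```bash
python3 -m creep '[{"translation":[0,0,0.0015],"rot":[0,0,0],"jaw":0.005},{"translation":[0,0,0.0015],"rot":[0,0,0],"jaw":0.005},{"translation":[0,0,0],"rot":[0,0,0],"jaw":0.005}]';python3 -m creep '[{"translation":[0,0,0.001],"rot":[0,0,0],"jaw":0.005},{"translation":[0,0,0.001],"rot":[0,0,0],"jaw":0.005},{"translation":[0,0,0],"rot":[0,0,0],"jaw":0.005}]';  python3 -m creep '[{"translation":[0,0,0],"rot":[0,0,0],"jaw":0.005}]'
```

```text
clock: 6.57
position: [0.5354, -0.1003, 0.2555]
ee_rot: [0.098, 3.14, -0.0]
force: [1.3, -2.4, 1.1]
width: 0.149
clock: 6.82
position: [0.5354, -0.1003, 0.2536]
ee_rot: [0.098, 3.14, -0.0]
force: [3.0, -2.1, 1.1]
width: 0.148
clock: 6.9
position: [0.5354, -0.1003, 0.2537]
ee_rot: [0.098, 3.14, -0.0]
force: [2.3, -3.2, 1.2]
width: 0.145
```

```bash
python3 -m creep '[{"translation":[-0.0006,-0.0007,0.0015],"rot":[0,0,0],"jaw":0.005},{"translation":[0,0,0.0015],"rot":[0,0,0],"jaw":0.005},{"translation":[0,0,0],"rot":[0,0,0],"jaw":0.005}]';python3 -m creep '[{"translation":[0,0,0.001],"rot":[0,0,0],"jaw":0.005},{"translation":[0,0,0.001],"rot":[0,0,0],"jaw":0.005},{"translation":[0,0,0],"rot":[0,0,0],"jaw":0.005}]';  python3 -m creep '[{"translation":[0,0,0],"rot":[0,0,0],"jaw":0.005}]'
```

```text
clock: 7.15
position: [0.5355, -0.1004, 0.2502]
ee_rot: [-0.098, -3.139, -0.001]
force: [0.7, 0.1, 1.9]
width: 0.147
clock: 7.4
position: [0.5355, -0.1005, 0.2484]
ee_rot: [-0.098, -3.139, -0.001]
force: [0.7, 1.0, 2.2]
width: 0.147
clock: 7.48
position: [0.5355, -0.1005, 0.2485]
ee_rot: [-0.098, -3.139, -0.001]
force: [-0.6, 0.7, 1.5]
width: 0.145
```

```bash
python3 -m creep '[{"translation":[0,0,0.0015],"rot":[0,0,0],"jaw":0.005},{"translation":[0,0,0.0015],"rot":[0,0,0],"jaw":0.005},{"translation":[0,0,0],"rot":[0,0,0],"jaw":0.005}]';python3 -m creep '[{"translation":[0,0,0.001],"rot":[0,0,0],"jaw":0.005},{"translation":[0,0,0.001],"rot":[0,0,0],"jaw":0.005},{"translation":[0,0,0],"rot":[0,0,0],"jaw":0.005}]';  python3 -m creep '[{"translation":[0,0,0],"rot":[0,0,0],"jaw":0.005}]'
```

```text
clock: 7.73
position: [0.5356, -0.1005, 0.2453]
ee_rot: [-0.098, -3.14, -0.001]
force: [-1.1, 1.9, 1.8]
width: 0.145
clock: 7.98
position: [0.5356, -0.1006, 0.2434]
ee_rot: [-0.098, -3.14, -0.001]
force: [-1.3, 2.5, 1.6]
width: 0.148
clock: 8.07
position: [0.5356, -0.1006, 0.2435]
ee_rot: [-0.098, -3.14, -0.001]
force: [-2.0, 4.1, 1.4]
width: 0.144
```

```bash
python3 -m creep '[{"translation":[0.0005,0.0009,0.0015],"rot":[0,0,0],"jaw":0.005},{"translation":[0,0,0.0015],"rot":[0,0,0],"jaw":0.005},{"translation":[0,0,0],"rot":[0,0,0],"jaw":0.005}]';python3 -m creep '[{"translation":[0,0,0.001],"rot":[0,0,0],"jaw":0.005},{"translation":[0,0,0.001],"rot":[0,0,0],"jaw":0.005},{"translation":[0,0,0],"rot":[0,0,0],"jaw":0.005}]';  python3 -m creep '[{"translation":[0,0,0],"rot":[0,0,0],"jaw":0.005}]'
```

```text
clock: 8.32
position: [0.5355, -0.1004, 0.2406]
ee_rot: [0.099, 3.139, -0.001]
force: [0.8, -0.3, 2.4]
width: 0.147
clock: 8.57
position: [0.5355, -0.1004, 0.2388]
ee_rot: [0.099, 3.139, -0.001]
force: [-1.0, -0.8, 3.5]
width: 0.151
clock: 8.65
position: [0.5355, -0.1004, 0.2389]
ee_rot: [0.099, 3.139, -0.001]
force: [-0.1, -1.1, 2.5]
width: 0.144
```

```bash
python3 -m creep '[{"translation":[0,0,0.001],"rot":[0,0,0],"jaw":0.005},{"translation":[0,0,0],"rot":[0,0,0],"jaw":0.005}]';  python3 -m creep '[{"translation":[0,0,0],"rot":[0,0,0],"jaw":0.005}]';  python3 -m creep '[{"translation":[0,0,0],"rot":[0,0,0],"jaw":0.005}]'
```

```text
clock: 8.82
position: [0.5355, -0.1003, 0.2379]
ee_rot: [0.099, 3.139, -0.001]
force: [-0.1, -1.5, 3.7]
width: 0.149
clock: 8.9
position: [0.5355, -0.1003, 0.2379]
ee_rot: [0.099, 3.139, -0.001]
force: [0.9, -1.6, 3.0]
width: 0.142
clock: 8.98
position: [0.5355, -0.1003, 0.2379]
ee_rot: [0.098, 3.14, -0.001]
force: [-0.2, -2.3, 4.8]
width: 0.15
```

```bash
python3 -m creep '[{"translation":[0,0,0.001],"rot":[0,0,0],"jaw":0.005},{"translation":[0,0,0],"rot":[0,0,0],"jaw":0.005}]';  python3 -m creep '[{"translation":[0,0,0],"rot":[0,0,0],"jaw":0.005}]';  python3 -m creep '[{"translation":[0,0,0],"rot":[0,0,0],"jaw":0.005}]'
```

```text
clock: 9.15
position: [0.5355, -0.1003, 0.2369]
ee_rot: [0.098, 3.139, -0.001]
force: [-0.0, -2.3, 6.3]
width: 0.146
clock: 9.23
position: [0.5355, -0.1003, 0.237]
ee_rot: [0.098, 3.139, -0.001]
force: [1.1, -2.4, 5.4]
width: 0.149
clock: 9.32
position: [0.5355, -0.1003, 0.237]
ee_rot: [0.099, 3.139, -0.0]
force: [-0.2, -3.0, 6.2]
width: 0.146
```

```bash
python3 -m creep '[{"translation":[0,-0.0006,0.0003],"rot":[0,0,0],"jaw":0.005},{"translation":[0,0,0],"rot":[0,0,0],"jaw":0.005},{"translation":[0,0,0],"rot":[0,0,0],"jaw":0.005}]';  python3 -m creep '[{"translation":[0,0,0],"rot":[0,0,4],"jaw":0.005},{"translation":[0,0,0],"rot":[0,0,4],"jaw":0.005},{"translation":[0,0,0],"rot":[0,0,4],"jaw":0.005},{"translation":[0,0,0],"rot":[0,0,0],"jaw":0.005},{"translation":[0,0,0],"rot":[0,0,0],"jaw":0.005}]'; python3 -c "
from h import *
plan((.5355,-.1003,.2368),86.2);print(arm.observe()['ft_torque'])"
```

```text
clock: 9.57
position: [0.5355, -0.1004, 0.2367]
ee_rot: [0.098, 3.139, 0.001]
force: [0.4, -1.6, 6.2]
width: 0.149
clock: 9.98
position: [0.5356, -0.1, 0.2367]
ee_rot: [0.426, 3.112, 0.001]
force: [0.3, 0.4, 7.3]
width: 0.149
t 9.98 pos [ 0.5356 -0.1     0.2367] yang 74.42 z [ 6.e-04  6.e-04 -1.e+00] F [0.27 0.39 7.33] w 0.0137 j7 1.567
d tool mm [-0.03 -0.31 -0.11] rot deg [  0.04   0.03 -11.78]
[ 0.04335514  0.09429308 -0.05419172]
```

```bash
python3 -m creep '[{"translation":[0,0,0],"rot":[0,0,4],"jaw":0.005},{"translation":[0,0,0],"rot":[0,0,4],"jaw":0.005},{"translation":[0,0,0],"rot":[0,0,4],"jaw":0.005},{"translation":[0,0,0],"rot":[0,0,4],"jaw":0.005},{"translation":[0,0,0],"rot":[0,0,4],"jaw":0.005},{"translation":[0,0,0],"rot":[0,0,0],"jaw":0.005},{"translation":[0,0,0],"rot":[0,0,0],"jaw":0.005}]'; python3 -c "
from h import *
plan((.5355,-.1003,.2368),86.2);print(arm.observe()['ft_torque'])"
```

```text
clock: 10.57
position: [0.5359, -0.0994, 0.2367]
ee_rot: [0.959, 2.991, 0.002]
force: [-0.1, 1.7, 6.1]
width: 0.146
t 10.57 pos [ 0.5359 -0.0994  0.2367] yang 54.45 z [ 0.001   0.0012 -1.    ] F [-0.13  1.71  6.07] w 0.0134 j7 1.248
d tool mm [-0.21 -0.93 -0.07] rot deg [ 8.000e-02  3.000e-02 -3.175e+01]
[ 0.31966154 -0.13846825  0.03029501]
```

```bash
python3 -m creep '[{"translation":[0,0,0],"rot":[0,0,4],"jaw":0.005},{"translation":[0,0,0],"rot":[0,0,4],"jaw":0.005},{"translation":[0,0,0],"rot":[0,0,4],"jaw":0.005},{"translation":[0,0,0],"rot":[0,0,4],"jaw":0.005},{"translation":[0,0,0],"rot":[0,0,0],"jaw":0.005},{"translation":[0,0,0],"rot":[0,0,0],"jaw":0.005}]'; python3 -c "
from h import *
plan((.5355,-.1003,.2368),86.2);print(arm.observe()['ft_torque'])"
```

```text
clock: 11.07
position: [0.5362, -0.0991, 0.2368]
ee_rot: [1.365, 2.829, 0.003]
force: [1.6, 3.3, 5.0]
width: 0.147
t 11.07 pos [ 0.5362 -0.0991  0.2368] yang 38.48 z [ 0.0016  0.0014 -1.    ] F [1.63 3.28 5.01] w 0.0135 j7 0.994
d tool mm [-0.53 -1.33 -0.04] rot deg [ 1.200e-01  4.000e-02 -4.772e+01]
[ 0.48711014 -0.39872557 -0.0226194 ]
```

```bash
python3 -m creep '[{"translation":[0.0004,0.0008,0],"rot":[0,0,4],"jaw":0.005},{"translation":[0,0,0],"rot":[0,0,4],"jaw":0.005},{"translation":[0,0,0],"rot":[0,0,4],"jaw":0.005},{"translation":[0,0,0],"rot":[0,0,0],"jaw":0.005},{"translation":[0,0,0],"rot":[0,0,0],"jaw":0.005}]'; python3 -c "
from h import *
plan((.5355,-.1003,.2368),86.2);print(arm.observe()['ft_torque'])"
```

```text
clock: 11.48
position: [0.5366, -0.0987, 0.2368]
ee_rot: [1.653, 2.67, 0.002]
force: [2.3, 0.8, 4.9]
width: 0.15
t 11.48 pos [ 0.5366 -0.0987  0.2368] yang 26.46 z [ 1.7e-03  8.0e-04 -1.0e+00] F [2.32 0.84 4.93] w 0.0137 j7 0.805
d tool mm [-0.9  -1.73 -0.04] rot deg [  0.1    0.06 -59.74]
[ 0.18274756 -0.41028901  0.03510306]
```

```bash
python3 -m creep '[{"translation":[0,0.0004,0],"rot":[0,0,4],"jaw":0.005},{"translation":[0,0,0],"rot":[0,0,4],"jaw":0.005},{"translation":[0,0,0],"rot":[0,0,0],"jaw":0.005},{"translation":[0,0,0],"rot":[0,0,0],"jaw":0.005}]'; python3 -c "
from h import *
import cv2
plan((.5355,-.1003,.2368),86.2);print(arm.observe()['ft_torque'],arm.observe()['joint_efforts'][6])
b=optics.get_image('side')
cv2.imwrite('pics/m4.png',cv2.resize(b[150:270,210:350],None,fx=5,fy=5,interpolation=cv2.INTER_CUBIC)[:,:,::-1])"
```

```text
clock: 11.82
position: [0.5369, -0.0986, 0.2368]
ee_rot: [1.836, 2.548, 0.002]
force: [2.9, 1.4, 5.4]
width: 0.15
t 11.82 pos [ 0.5369 -0.0986  0.2368] yang 18.45 z [ 1.5e-03  8.0e-04 -1.0e+00] F [2.94 1.42 5.39] w 0.0138 j7 0.68
d tool mm [-1.14 -1.83 -0.03] rot deg [ 1.000e-01  4.000e-02 -6.775e+01]
[ 0.21910759 -0.78823669  0.04258846] -0.33573760651052
```

View pics/m4.png

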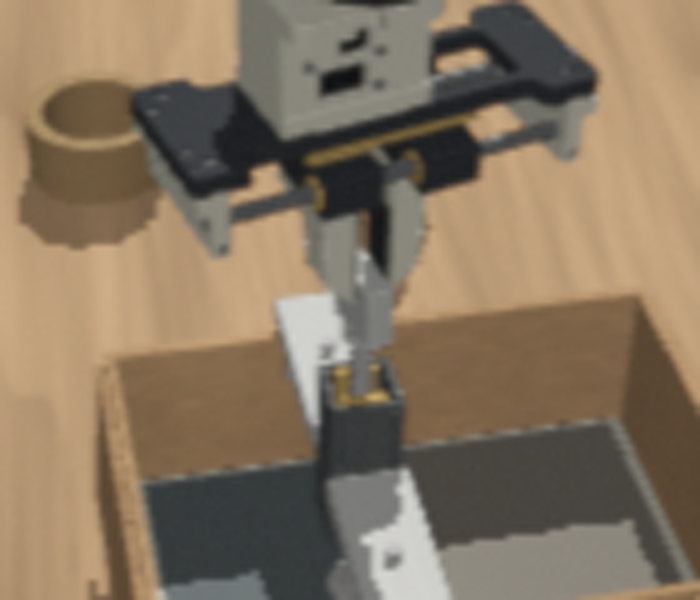

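```bash
python3 -m creep '[{"translation":[-0.0003,0.0007,0],"rot":[0,0,2],"jaw":0.005},{"translation":[0,0,0],"rot":[0,0,2],"jaw":0.005},{"translation":[0,0,0],"rot":[0,0,0],"jaw":0.005},{"translation":[0,0,0],"rot":[0,0,0],"jaw":0.005}]'; python3 -c "
from h import *
plan((.5355,-.1003,.2368),86.2);print(arm.observe()['ft_torque'],arm.observe()['joint_efforts'][6])"
python3 -m creep '[{"translation":[0,0,0],"rot":[0,0,2],"jaw":0.005},{"translation":[0,0,0],"rot":[0,0,2],"jaw":0.005},{"translation":[0,0,0],"rot":[0,0,0],"jaw":0.005},{"translation":[0,0,0],"rot":[0,0,0],"jaw":0.005}]'; python3 -c "
from h import *
plan((.5355,-.1003,.2368),86.2);print(arm.observe()['ft_torque'],arm.observe()['joint_efforts'][6])"
```

```text
clock: 12.2
position: [0.537, -0.0986, 0.2366]
ee_rot: [-1.923, -2.484, -0.001]
force: [0.1, 1.3, 6.2]
width: 0.145
t 12.2 pos [ 0.537  -0.0986  0.2366] yang 14.53 z [ 2.e-04  9.e-04 -1.e+00] F [0.13 1.29 6.22] w 0.0133 j7 0.619
d tool mm [-1.24 -1.89 -0.18] rot deg [ 5.000e-02 -3.000e-02 -7.167e+01]
[0.12395084 0.00709451 0.6229952 ] -0.8099396154284477
clock: 12.53
position: [0.5371, -0.099, 0.2366]
ee_rot: [2.008, 2.416, 0.001]
force: [-0.0, 0.1, 6.5]
width: 0.154
t 12.53 pos [ 0.5371 -0.099   0.2366] yang 10.53 z [ 4.e-04  3.e-04 -1.e+00] F [-0.    0.06  6.47] w 0.0141 j7 0.558
d tool mm [-1.03 -1.81 -0.19] rot deg [ 3.000e-02  1.000e-02 -7.567e+01]
[-0.13746537 -0.17697956  0.83921321] -0.9825029969215393
```

```bash
python3 -m creep '[{"translation":[0,0,0],"rot":[0,0,-2],"jaw":0.005},{"translation":[0,0,0],"rot":[0,0,-2],"jaw":0.005},{"translation":[0,0,0],"rot":[0,0,0],"jaw":0.005},{"translation":[0,0,0],"rot":[0,0,0],"jaw":0.005}]'; python3 -c "
from h import *
plan((.5355,-.1003,.2368),86.2);print(arm.observe()['ft_torque'],arm.observe()['joint_efforts'][6])"
```

```text
clock: 12.87
position: [0.5371, -0.099, 0.2367]
ee_rot: [1.923, 2.484, 0.001]
force: [-1.7, 0.0, 6.3]
width: 0.149
t 12.87 pos [ 0.5371 -0.099   0.2367] yang 14.5 z [ 6.e-04  7.e-04 -1.e+00] F [-1.7   0.02  6.3 ] w 0.0137 j7 0.619
d tool mm [-0.87 -1.89 -0.14] rot deg [ 5.00e-02  0.00e+00 -7.17e+01]
[-0.06638203  0.60265465  0.34634537] -0.15454553067684174
```

```bash
python3 -m creep '[{"translation":[0,0,0],"rot":[0,0,0],"jaw":0.018},{"translation":[0,0,0],"rot":[0,0,0],"jaw":0.03},{"translation":[0,0,0],"rot":[0,0,0],"jaw":0.05},{"translation":[0,0,0],"rot":[0,0,0],"jaw":0.05},{"translation":[0,0,0],"rot":[0,0,0],"jaw":0.05},{"translation":[0,0,0],"rot":[0,0,0],"jaw":0.05}]'; python3 -c "
from h import *
plan((.5355,-.1003,.2368),86.2)"
```

```text
clock: 13.37
position: [0.5366, -0.0995, 0.2362]
ee_rot: [-1.925, -2.482, 0.0]
force: [-0.5, 0.4, -0.2]
width: 0.504
t 13.37 pos [ 0.5366 -0.0995  0.2362] yang 14.42 z [-4.e-04  1.e-04 -1.e+00] F [-0.46  0.43 -0.19] w 0.0463 j7 0.619
d tool mm [-0.46 -1.29 -0.55] rot deg [-1.000e-02 -2.000e-02 -7.178e+01]
```

Released. The hand only carried the load it should have. Retreating straight up, then toward the base for a clear view.

```bash
python3 -m creep '[{"translation":[0,0,-0.01],"rot":[0,0,0],"jaw":0.055},{"translation":[0,0,-0.015],"rot":[0,0,0],"jaw":0.06},{"translation":[0,0,-0.02],"rot":[0,0,0],"jaw":0.06},{"translation":[0,0,-0.025],"rot":[0,0,0],"jaw":0.06},{"translation":[0,0,-0.025],"rot":[0,0,0],"jaw":0.06},{"translation":[0,0,-0.025],"rot":[0,0,0],"jaw":0.06},{"translation":[0,0,-0.02],"rot":[0,0,0],"jaw":0.06},{"translation":[0,0,0],"rot":[0,0,0],"jaw":0.06},{"translation":[0,0,0],"rot":[0,0,0],"jaw":0.06}]'; python3 - <<'E'
from h import *
import cv2
plan((.5355,-.1003,.2368),86.2)
b=optics.get_image('side')
print(p:=[(d["location"],d["score"]) for d in optics.pinpoint("side","knob_grip")])
print("expected", proj("side",np.array([.536,-.0995,.2417])))
cv2.imwrite('pics/m5.png',cv2.resize(b[150:270,210:350],None,fx=5,fy=5,interpolation=cv2.INTER_CUBIC)[:,:,::-1])
cv2.imwrite('pics/m5f.png',b[:,:,::-1])
E
```

```text
clock: 14.12
position: [0.5372, -0.1, 0.3779]
ee_rot: [1.924, 2.481, 0.003]
force: [-0.5, -0.5, -0.7]
width: 0.656
t 14.12 pos [ 0.5372 -0.1     0.3779] yang 14.41 z [ 2.6e-03  1.0e-04 -1.0e+00] F [-0.51 -0.46 -0.74] w 0.0602 j7 0.54
d tool mm [  0.2   -2.1  141.11] rot deg [  0.1    0.12 -71.79]
[([283.5, 208.3], 0.53)]
expected (np.float64(281.34552761831884), np.float64(207.24648674835313))
```

View pics/m5.png

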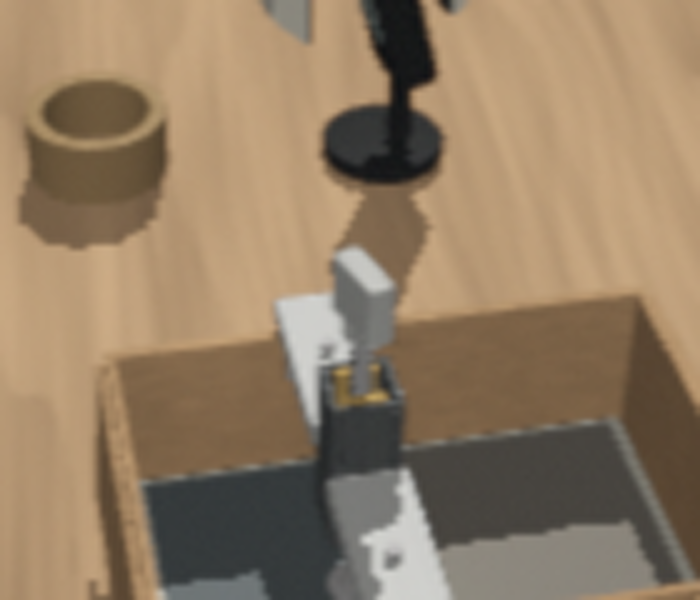

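View pics/m5f.png

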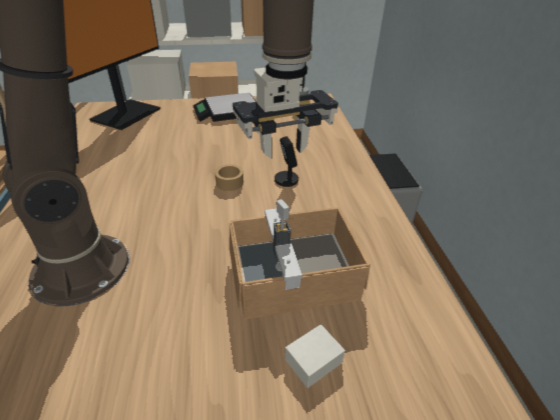

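The crop shows the knob still down at about (283, 207) px, its wing nearly along the bridge. The tape roll (229, 178), scanner (287, 178) and label box (315, 355) are where they were, and the hand is well clear. Handing in.

```bash
python3 -c "
from cell import arm
print(arm.observe()['clock'],arm.sign_off())"
```

```text
the job is handed in; nothing more can be done
14.2167 None
```

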